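# Close the sheet film holder: run the dark slide home and latch it

## Robot

A 6-joint arm with a two-finger parallel gripper is mounted at the origin on the work surface; the furniture and walls round the work are solid. World frame = base frame: x ahead of the robot, y to its left, z up, the work surface at z = 0. Lengths are in m, angles in rad, forces in N, time in s.
With the tool pointing down it reaches from about 0.2 to 0.875 m from the base axis. Payload 3.4 kg.
Tool frame: the origin (TCP) lies at the very end of the fingers, on their centre line; the grasp point (between the pads) lies 19 mm behind it; z points along the fingers, y is the line along which they close (so a half turn about z gives the same grasp; the last joint's range is limited). The gripper opens to 94 mm and grips with 3 to 60 N. Pads are 16 mm wide; open, the fingers measure 119 mm over their backs; the gripper's body (75 mm by 177 mm) begins 78 mm behind the grasp point.
Start: joints at [1.067, 0.276, 1.505, -0, 1.361, -0.121], TCP at [0.215, 0.533, 0.205] pointing down, gripper open.
Joint ranges: [-2.89, 2.89], [-0.75, 2.08], [0.22, 2.7], [-1.18, 4.32], [0.11, 2.71], [-2.7, 2.7]. Speed limits (rad/s): [2.57, 2.57, 3.14, 3.14, 3.14, 3.14].

## Interface

Orientations are given as a rotation vector (axis times angle).
In Python, from bench import bot gives the robot as it stands. The module is installed in compiled form; this text tells all that it offers.
- The arm moves only by the tool servo_tool, never from a script. Its argument "targets" is a list of rows, each a list of 7 numbers: the shift along the tool's x, y, z in mm, then the turn, a rotation vector about the tool's x, y, z in rad, then the opening, from 0 (shut) to 1 (fully open). In form: [[dx, dy, dz, wx, wy, wz, grip], ...]. A call has 1 to 10 rows; each row is the pose to reach, as a shift and turn from the pose commanded when the call began, along the tool's axes at that moment; what a row does not reach only later rows make up. A row lasts 1/10 s, in which the tool goes at most 50 mm and 8.59 degrees, less where a joint would pass 70% of its speed; a pose out of reach is approached as far as the arm can. A call with a gripper value outside its range is refused whole. The fingers move at their own pace and stop on an object; "newtons" is the grip in N (left out, the last holds). Time passes only in rows, so rows that repeat a pose let the fingers close. It gives the time, the measured TCP pose, the force, the opening and the grip force at its end, in the units of the state.
- bot.read_state(): the state, without advancing time (a new reading comes with each control period).
- bot.read_camera(name): name is "scene" or "top" or "wrist"; returns a dict with "frame" (420x560x3 uint8, red, green, blue), "camera_matrix" (3x3 intrinsics, pixels), "k1" (the pictures are not rectified: a ray, as slopes to the right and down, at radius r is drawn at 1 + k1 r^2 times it, then the intrinsics apply), "pose" (4x4, takes a point from camera to world coordinates). Camera axes: x right, y down, z forward; pixel columns grow to the right and rows downward; lengths in m; the calibration is good to about 2 mm. A picture is of the moment at which its call begins. There is no depth.
- bot.sign_off(): hands the job in; it is judged then, once.
The state is a dict: "time_s": time; "qpos": joint angles; "dq": joint speeds; "joint_efforts": joint torques, N m; "tool_pos": TCP position; "ee_rot": TCP orientation; "wrist_force": force on the tool from outside, world axes, zero at the start; "torque": the same for the moment, N m; "opening": finger opening in m; "gripper_force": force on a finger pad.
Only numpy, scipy, OpenCV 4.12 (cv2) and the standard library are available. Lean on these libraries where they do the work, as an engineer would, in place of code of your own. Each camera call takes 0.05 s, during which the arm holds its last target. There are 200 camera calls.

## Task

The film holder lying loose on the table is loaded but still open: pick up its dark slide by the white handle bar, run it edge-first through the slot under the holder's end bar, and push it fully home until the white bar meets the holder, without forcing it (the holder may back up against the wooden stop). Then swing the red-knobbed latch across behind the white bar so that the slide cannot draw out, let go, and leave the other things undisturbed.

Things in the scene. Friction and masses are not known exactly. Their poses are not given: they have to be found in the camera images.
- holder: Black sheet film holder lying loose on the table (0.4 kg), 189 x 124 mm, 18 mm high; x is the way the slide goes in, z up; origin on the table on its centre line, 70 mm inside the mouth. An end bar 28 mm deep (top 22 mm above the table) bridges the slot; behind it the slide's edges run in grooves beside a window with a pale yellow-green sheet. A few newtons shove it along
- stop: wooden bench stop screwed to the table behind the holder's far end, 130 x 18 x 16 mm; long along its x, y about along the holder's x, origin at the middle of its underside. The holder, pushed by the slide, gives way by up to some 25 mm and may turn a little until its far end (94 mm beyond its origin) meets this strip
- mouth (a point): middle of the slot's lower edge, in the mouth plane (outer face of the end bar), 8 mm above the table; axes as the holder's. The slot is 102 mm wide, 5.6 mm high (8.0 to 13.6 mm above the table), 152 mm deep
- slide: Dark slide lying flat, about 90 g: black sheet 150 x 100 x 4 mm, leading corners rounded 8 mm. Origin mid-sheet on its underside; x to the leading edge (+75 mm), z up. White handle bar across its rear end: x -89..-75 mm, 14 mm thick, 98 mm wide (along y), 15 mm high; undersides flush. It may shift or sag a little in the fingers
- slide_shoulder (a point): middle of the lower edge of the white bar's leading face; it meets the mouth plane when the slide is fully home
- slide_nose (a point): middle of the slide's leading edge, on its underside
- latch (a joint): steel latch on the end bar, upright pivot 9 mm inside the mouth plane, 38 mm to the holder's +y side. 0 = swung aside (arm along the holder's +y); grows counter-clockwise seen from above; 1.57 = arm along the holder's -x, its down-turned tip behind the white bar; stop at 1.65. Stays where left; about 1 N at the knob turns it
- latch_knob (a point): middle of the upright red knob on the latch arm's end, 32 mm from the pivot, 38 mm above the table; knob 11 mm in diameter, 17 mm high (29.5 to 46.5 mm above the table); steel arm under it 24.7 to 29.7 mm above the table
- jar: glass tumbler with paint brushes, 240 mm high, a bystander; origin at the middle of its foot
- bottle: brown bottle, 60 mm in diameter, 130 mm high, a bystander; origin at the middle of its foot
- glass: drinking glass, 69 mm in diameter, 142 mm high, a bystander; origin at the middle of its foot
- timer: red and white minute timer, 58 mm in diameter, 49 mm high, a bystander; origin at the middle of its foot
- measure: clear plastic measuring cup, 67 mm in diameter, 74 mm high, a bystander; origin at the middle of its foot
- tin: black flat colour tin, 119 x 72 x 25 mm, a bystander; origin at the middle of its underside
- sill (a point): middle of the top of the flat sill that stands out 25 mm in front of the mouth, 12.5 mm before the mouth plane, 8 mm above the table, level with the slot's floor. Low cheeks (2.5 mm high) flare from 102 mm apart at the mouth to 108 mm at its outer end
- trap_line (a point): the hidden sprung light-trap flap under the end bar, 21 mm inside the mouth, 8 mm above the table; it presses down on the slide, so expect roughly 4 to 12 N of resistance from there to the end
- slide_bar (a point): middle of the white handle bar, 10 mm above its underside: pinch the bar here across its 14 mm thickness, one finger over the black sheet (leave the sheet's 4 mm below that fingertip). That finger has no room left between bar and holder for the last 30 mm or so: finish by pushing from behind

How it is judged:
By the outcome, as a careful person would: the job done as asked, in the order asked, and still so for the second after the job is handed in, with the robot touching nothing.
It also fails if it takes over 72 s, if anything falls off the work surface, if the arm or the gripper's body presses on something with over 40 N, if the wrist force passes 120 N, or if a joint passes its speed limit or range.

## Working session

There is one attempt and no reset: what is moved stays moved. The work goes in short steps, Python scripts to look and compute and a tool call to move; the robot and the scene stay as the last step left them, time stands still between calls to the robot, and variables do not carry over. Pictures are saved under pics/ and viewed, at most 10 in all, crops included, and the job is handed in when it is done.

Besides the shell and the picture viewer there is one more tool, called after "Call:" as a command line: name --pt "numbers of a row" for each row, then --argument value for the rest. servo_tool: Moves the arm, as the interface text tells. Its arguments: {"type":"object","properties":{"targets":{"type":"array"},"newtons":{"type":"number"}},"required":["targets"]}

```bash
mkdir -p pics; cat > h.py <<'E'
import numpy as np, cv2
from scipy.spatial.transform import Rotation as R
from bench import bot
def snap(n,f):
    c=bot.read_camera(n); cv2.imwrite(f'pics/{f}.png',c['frame'][:,:,::-1]); np.savez(f'pics/{f}.npz',**{k:c[k] for k in('frame','camera_matrix','k1','pose')}); return c
def load(f): return np.load(f'pics/{f}.npz')
def world(c,uv,z):
    K=c['camera_matrix'];T=c['pose'];out=[]
    uv=np.atleast_2d(np.array(uv,float)); z=np.broadcast_to(z,len(uv))
    for (u,v),zz in zip(uv,z):
        d=np.array([(u-K[0,2])/K[0,0],(v-K[1,2])/K[1,1]]);s=d.copy()
        for _ in range(20): s=d/(1+c['k1']*(s@s))
        r=T[:3,:3]@np.array([*s,1]);p=T[:3,3]; out.append(p+r*(zz-p[2])/r[2])
    return np.array(out)
def pix(c,P):
    T=c['pose'];K=c['camera_matrix'];q=(np.atleast_2d(P)-T[:3,3])@T[:3,:3];s=q[:,:2]/q[:,2:]
    s=s*(1+c['k1']*(s**2).sum(1,keepdims=True)); return s*[K[0,0],K[1,1]]+[K[0,2],K[1,2]]
E
python3 - <<'E'
from h import *
for n in('top','scene','wrist'):
    c=snap(n,n+'0'); print(n,c['pose'].round(3).tolist(),c['k1'])
s=bot.read_state(); print(s)
a=[cv2.imread(f'pics/{n}0.png') for n in('top','scene')]
E
```

```text
top [[-0.014, -0.994, 0.105, 0.42], [-1.0, 0.016, 0.02, 0.006], [-0.022, -0.104, -0.994, 1.131], [0.0, 0.0, 0.0, 1.0]] -0.02999181890197092
scene [[0.731, -0.328, 0.598, -0.05], [-0.682, -0.316, 0.66, -0.6], [-0.027, -0.89, -0.455, 0.495], [0.0, 0.0, 0.0, 1.0]] -0.09886978785265439
wrist [[0.373, 0.889, 0.265, 0.136], [0.928, -0.357, -0.108, 0.566], [-0.002, 0.287, -0.958, 0.385], [0.0, 0.0, 0.0, 1.0]] -0.07249697989119275
{'time_s': 0.15, 'qpos': array([ 1.06700077e+00,  2.76458945e-01,  1.50582343e+00, -1.18394528e-05,
        1.36073151e+00, -1.20962862e-01]), 'dq': array([-0.00138827, -0.00063941, -0.0031778 , -0.00049538,  0.00145187,
       -0.00076805]), 'joint_efforts': array([ 2.24539355e-03, -4.04921687e+01, -2.37432110e+01,  7.00250035e-02,
        3.14587494e-02, -1.14673685e-04]), 'tool_pos': array([0.21457018, 0.53299871, 0.20480574]), 'ee_rot': array([-5.97601682e-01, -3.08379590e+00,  2.12972803e-03]), 'wrist_force': array([ 0.10899115, -0.01909178, -0.75890225]), 'torque': array([ 0.03793811, -0.01606234, -0.01848337]), 'gripper_force': 0.0, 'opening': 0.09403737084755642}
```

View pics/top0.png

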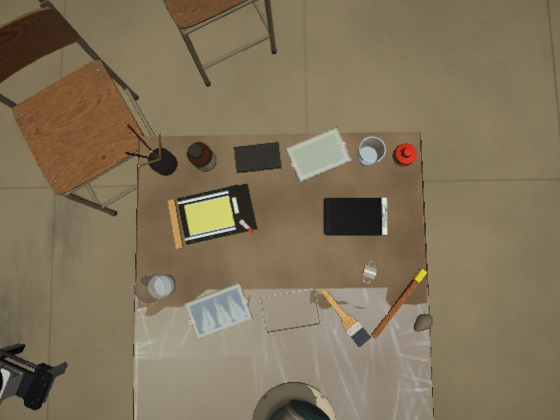

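View pics/scene0.png

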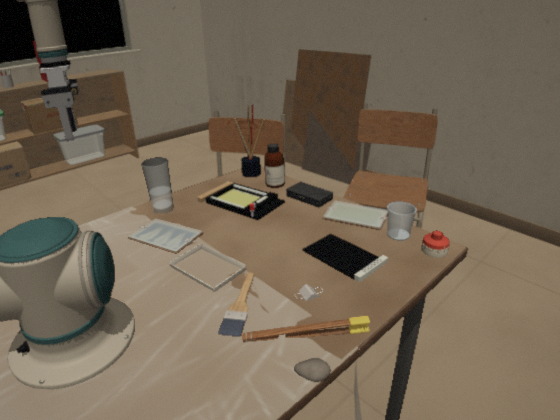

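```bash
python3 - <<'E'
import cv2
a=cv2.imread('pics/top0.png')[180:255,160:400]
h=a.shape[0]
a=cv2.convertScaleAbs(a,alpha=1.6,beta=20)
l=cv2.resize(a[:,:110],None,fx=7,fy=7,interpolation=cv2.INTER_CUBIC)
cv2.imwrite('pics/crop0.png',l)
from h import *
c=load('top0');f=c['frame'].astype(int)
# white bar & black sheet
m=((f.min(2)>130)).astype('uint8');m[:,:376]=0;m[:,395:]=0;m[:190]=0;m[245:]=0
r=cv2.minAreaRect(np.argwhere(m)[:,::-1].astype('float32'));print('bar',r,m.sum())
k=((f.max(2)<45)).astype('uint8');k[:,:310]=0;k[:,395:]=0;k[:190]=0;k[245:]=0
r2=cv2.minAreaRect(np.argwhere(k)[:,::-1].astype('float32'));print('sheet',r2,k.sum())
B=world(c,cv2.boxPoints(r),.015);S=world(c,cv2.boxPoints(r2),.004)
print(B.round(4),B.mean(0));print(S.round(4),S.mean(0))
d=S.mean(0)-B.mean(0);print(d,np.degrees(np.arctan2(d[1],d[0])))
E
```

```text
bar ((384.0, 215.5), (37.0, 4.0), 90.0) 178
sheet ((352.4999694824219, 216.0), (56.99999237060547, 35.99999237060547), -0.0) 2123
[[ 0.5704 -0.239   0.015 ]
 [ 0.5702 -0.2494  0.015 ]
 [ 0.4743 -0.2456  0.015 ]
 [ 0.4745 -0.2354  0.015 ]] [ 0.52235486 -0.24233782  0.015     ]
[[ 0.4773 -0.0874  0.004 ]
 [ 0.5717 -0.0897  0.004 ]
 [ 0.5693 -0.2387  0.004 ]
 [ 0.4751 -0.2351  0.004 ]] [ 0.5233347  -0.16273095  0.004     ]
[ 0.00097984  0.07960688 -0.011     ] 89.29481314412162
```

View pics/crop0.png

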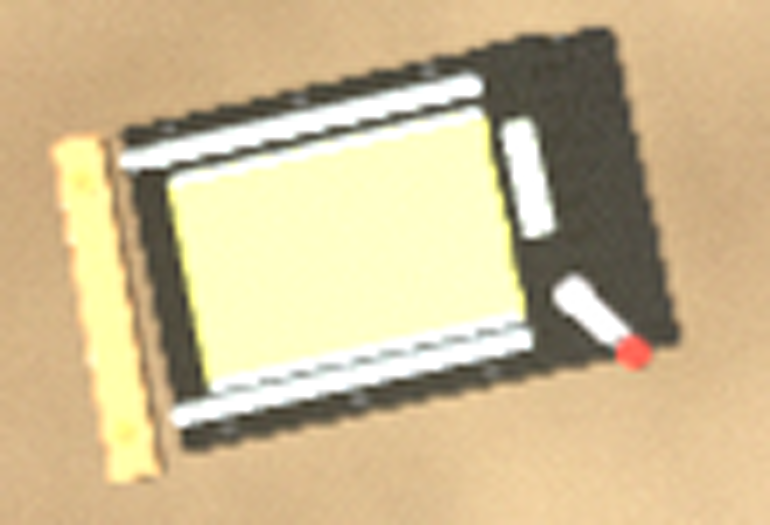

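```bash
cat >> h.py <<'E'
def tgt(yaw,flip=1):  # tool down, tool y along world yaw
    y=np.array([np.cos(yaw),np.sin(yaw),0]);z=np.array([0,0,-1.]);return np.c_[np.cross(y,z),y,z]
def delta(pos,Rt):
    s=bot.read_state();R0=R.from_rotvec(s['ee_rot']).as_matrix()
    d=R0.T@(np.array(pos)-s['tool_pos'])*1e3; w=R.from_matrix(R0.T@Rt).as_rotvec(); return d.round(2),w.round(4)
E
python3 - <<'E'
from h import *
from scipy.optimize import least_squares
c=load('top0')
uv=np.array([[612,28],[678,343],[123,130],[187,450]])/7+[160,180]-.5+.5/7
L=np.array([[-95,-62,8],[-95,62,8],[94,-62,18],[94,62,18]])/1e3
def W(p,L):
    M=R.from_euler('z',p[2]).as_matrix();return L@M.T+[p[0],p[1],0]
r=least_squares(lambda p:(pix(c,W(p,L))-uv).ravel(),[.5,.25,1.5]);print(r.x,np.degrees(r.x[2]),r.fun.round(2))
kn=world(c,[[633/7+160-.4,352/7+180-.4]],.046)[0];
M=R.from_euler('z',r.x[2]).as_matrix();print('knob local',M.T@(kn-[r.x[0],r.x[1],0]),kn)
R0=R.from_rotvec(bot.read_state()['ee_rot']).as_matrix();print(R0.round(3))
for yaw in(np.pi/2,-np.pi/2):
  print(yaw,delta([.522,-.2425,.12],tgt(yaw)))
E
```

```text
[0.53463983 0.19125739 1.77307637] 101.58979301450009 [ 0.48 -0.64  0.88  0.32 -0.64 -0.25 -0.72  0.52]
knob local [-0.07872536  0.06346181  0.046     ] [0.48828813 0.10138746 0.046     ]
[[-0.928  0.374 -0.001]
 [ 0.374  0.928 -0.001]
 [ 0.    -0.001 -1.   ]]
1.5707963267948966 (array([-574.87, -604.4 ,   85.57]), array([-0.0014, -0.0004, -0.3828]))
-1.5707963267948966 (array([-574.87, -604.4 ,   85.57]), array([-6.0000e-04,  1.9000e-03,  2.7588e+00]))
```

Call:
servo_tool --pt "-575 -604 5 0 0 -0.383 1" --pt "-575 -604 5 0 0 -0.383 1" --pt "-575 -604 5 0 0 -0.383 1" --pt "-575 -604 5 0 0 -0.383 1" --pt "-575 -604 5 0 0 -0.383 1" --pt "-575 -604 5 0 0 -0.383 1" --pt "-575 -604 5 0 0 -0.383 1" --pt "-575 -604 5 0 0 -0.383 1" --pt "-575 -604 5 0 0 -0.383 1" --pt "-575 -604 5 0 0 -0.383 1" --newtons 40

```text
time_s: 1.15
tool_pos: [0.3985, 0.0693, 0.2026]
ee_rot: [-0.0, 3.141, 0.0]
wrist_force: [1.3, 0.6, -1.0]
opening: 0.0936
gripper_force: 0.0
```

```bash
python3 - <<'E'
from h import *
print(bot.read_state()['qpos'].round(2),delta([.522,-.2425,.10],tgt(np.pi/2)))
E
```

```text
[-0.    0.02  1.83  0.    1.29 -1.57] (array([-123.38, -311.89,  102.55]), array([0.0003, 0.0006, 0.0001]))
```

Call:
servo_tool --pt "-123 -312 100 0 0 0 1" --pt "-123 -312 100 0 0 0 1" --pt "-123 -312 100 0 0 0 1" --pt "-123 -312 100 0 0 0 1" --pt "-123 -312 100 0 0 0 1" --pt "-123 -312 100 0 0 0 1" --pt "-123 -312 100 0 0 0 1" --pt "-123 -312 100 0 0 0 1" --pt "-123 -312 100 0 0 0 1" --pt "-123 -312 100 0 0 0 1"

```text
time_s: 2.15
tool_pos: [0.5208, -0.2396, 0.1024]
ee_rot: [0.001, -3.141, -0.002]
wrist_force: [0.6, 0.0, -0.1]
opening: 0.0943
gripper_force: 0.0
```

```bash
python3 - <<'E'
from h import *
c=snap('wrist','w1');s=bot.read_state();print(s['tool_pos'],s['ee_rot'],s['dq'].round(3))
P=[[.522+x,-.2425+y,z] for x in(-.049,.049) for y,z in((7e-3,.015),(-7e-3,.015),(7e-3,.004))]
print(pix(c,P).round(1))
E
```

```text
[ 0.52092238 -0.23934693  0.10284844] [ 1.80830058e-03 -3.14137585e+00 -9.74145840e-04] [ 0.007 -0.012  0.001 -0.002 -0.004 -0.002]
[[283.  165.4]
 [266.2 165.4]
 [282.8 163.6]
 [282.6 271.9]
 [267.4 271.9]
 [282.5 266.7]]
```

View pics/w1.png

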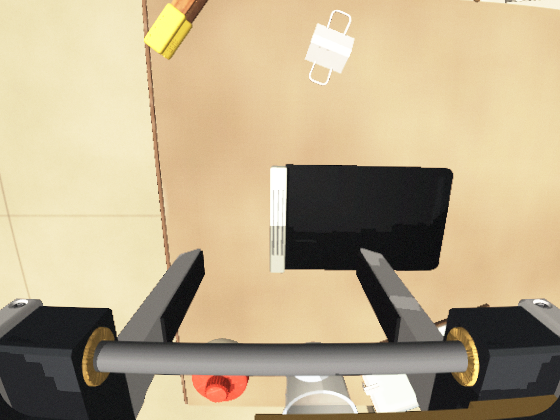

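```bash
python3 - <<'E'
from h import *
from scipy.optimize import least_squares
c=load('w1');f=c['frame'].astype(int)
m=((f.min(2)>150)&(f.max(2)-f.min(2)<45)).astype('uint8');m[:,:262]=0;m[:,294:]=0;m[:155]=0;m[285:]=0
pts=np.argwhere(m)[:,::-1].astype('float32');print(cv2.boxPoints(cv2.minAreaRect(pts)).round(1),m.sum())
for v in(175,200,225,250,265): print(v,np.flatnonzero(m[v])[[0,-1]],f[v,282:292].max(1), 'sheetR',np.flatnonzero(f[v,300:500].max(1)<60)[-1]+300)
for u in(300,350,400,430):
    q=np.flatnonzero(f[120:300,u].max(1)<60)+120;print(u,q[0],q[-1])
E
```

```text
[[270. 166.]
 [286. 166.]
 [286. 272.]
 [270. 272.]] 1580
175 [270 286] [255 255 255 255 232  33  30  36  44  45] sheetR 452
200 [270 285] [234 245 254 249 132  23  31  38  38  39] sheetR 448
225 [270 285] [225 249 254 222  34  25  28  34  41  40] sheetR 444
250 [270 284] [168 213 187  93  26  23  21  21  19  20] sheetR 439
265 [270 283] [235 229 172  46  18  19  22  19  26  17] sheetR 437
300 165 268
350 166 269
400 167 269
430 168 269
```

```bash
python3 - <<'E'
from h import *
from scipy.optimize import least_squares
c=load('w1')
F=world(c,[[286.4,175],[286,200],[285.4,225],[284.8,250],[284.1,265]],.015)
Rr=world(c,[[269.5,v] for v in(175,200,225,250,265)],.015)
N=world(c,[[452.5,175],[448.5,200],[444.5,225],[439.5,250]],.004)
A=world(c,[[300,164.5],[350,165.5],[400,166.5],[430,167.5]],.004)
B=world(c,[[300,268.5],[350,269.5],[400,269.5],[430,269.5]],.004)
def res(p):
    o=p[:2];M=np.array([[np.cos(p[2]),np.sin(p[2])],[-np.sin(p[2]),np.cos(p[2])]])
    l=lambda Q:(Q[:,:2]-o)@M.T
    return np.r_[l(F)[:,0]+.075,l(Rr)[:,0]+.089,l(N)[:,0]-.075,(l(A)[:,1]+.05),l(B)[:,1]-.05]*1e3
r=least_squares(res,[.52,-.16,1.57]);p=r.x;print(p,np.degrees(p[2]),r.fun.round(1))
b=p[:2]+np.array([np.cos(p[2]),np.sin(p[2])])*-.082;print('bar',b)
np.save('slide.npy',p)
print(delta([b[0],b[1],.006],tgt(p[2])))
E
```

```text
[ 0.52584009 -0.15260404  0.95981767] 54.993501741761285 [ -16.2   -3.9    8.7   22.    30.1  -13.8   -1.5   11.3   24.8   33.2
  -43.6  -30.7  -17.    -3.4   53.7   78.2  103.2  118.4 -126.5  -99.8
  -72.   -55.1]
bar [ 0.4787992  -0.21976918]
(array([42.08, 19.57, 96.87]), array([ 5.000e-04, -4.000e-04,  6.121e-01]))
```

```bash
python3 - <<'E'
from h import *
from scipy.optimize import least_squares
c=load('w1')
F=world(c,[[286.4,175],[286,200],[285.4,225],[284.8,250],[284.1,265]],.015)
Rr=world(c,[[269.5,v] for v in(175,200,225,250,265)],.015)
N=world(c,[[452.5,175],[448.5,200],[444.5,225],[439.5,250]],.004)
A=world(c,[[300,164.5],[350,165.5],[400,166.5],[430,167.5]],.004)
B=world(c,[[300,268.5],[350,269.5],[400,269.5],[430,269.5]],.004)
def res(p):
    o=p[:2];M=np.array([[np.cos(p[2]),np.sin(p[2])],[-np.sin(p[2]),np.cos(p[2])]])
    l=lambda Q:(Q[:,:2]-o)@M.T
    return np.r_[l(F)[:,0]+.075,l(Rr)[:,0]+.089,l(N)[:,0]-.075,(l(A)[:,1]-.05),l(B)[:,1]+.05]*1e3
r=least_squares(res,[.52,-.16,1.57]);p=r.x;print(p,np.degrees(p[2]),r.fun.round(1))
b=p[:2]+np.array([np.cos(p[2]),np.sin(p[2])])*-.082;print('bar',b)
np.save('slide.npy',p)
print(delta([b[0],b[1],.006],tgt(p[2])))
E
```

```text
[ 0.52430641 -0.15849718  1.55733404] 89.22866796109525 [ 0.3  0.4  0.4  0.3 -0.1  0.1  0.2  0.4  0.5  0.5 -0.6 -0.7 -0.5 -1.2
 -0.2 -0.3 -0.3 -0.5  0.6  0.   0.3  0.4]
bar [ 0.52320254 -0.24048975]
(array([-2.3 , -1.21, 96.85]), array([ 0.0006, -0.0002,  0.0146]))
```

Call:
servo_tool --pt "-2.3 -1.2 40 0 0 0.0146 1" --pt "-2.3 -1.2 80 0 0 0.0146 0.7" --pt "-2.3 -1.2 92 0 0 0.0146 0.5" --pt "-2.3 -1.2 95.5 0 0 0.0146 0.5" --pt "-2.3 -1.2 95.5 0 0 0.0146 0.5"

```text
time_s: 2.7
tool_pos: [0.5244, -0.2417, 0.008]
ee_rot: [0.021, 3.14, -0.001]
wrist_force: [-0.7, -0.4, 0.4]
opening: 0.0654
gripper_force: 0.0
```

Call:
servo_tool --pt "0 1 2 0 0 0 0.4" --pt "0 1 2 0 0 0 0" --pt "0 1 2 0 0 0 0" --pt "0 1 2 0 0 0 0" --pt "0 1 2 0 0 0 0" --pt "0 1 2 0 0 0 0" --pt "0 1 2 0 0 0 0" --pt "0 1 2 0 0 0 0" --newtons 40

```text
time_s: 3.5
tool_pos: [0.5238, -0.241, 0.005]
ee_rot: [0.023, 3.141, -0.0]
wrist_force: [-0.0, -0.1, -0.3]
opening: 0.0131
gripper_force: 40.0
```

Call:
servo_tool --pt "0 0 -20 0 0 0 0" --pt "0 0 -50 0 0 0 0" --pt "0 0 -60 0 0 0 0" --pt "0 0 -60 0 0 0 0" --pt "0 0 -60 0 0 0 0" --pt "0 0 -60 0 0 0 0"

```text
time_s: 4.1
tool_pos: [0.5227, -0.2403, 0.0635]
ee_rot: [-0.023, -3.139, -0.002]
wrist_force: [0.0, -0.2, -1.4]
opening: 0.0136
gripper_force: 40.0
```

```bash
python3 - <<'E'
from h import *
s=bot.read_state();print(s['tool_pos'],s['ee_rot'],s['opening'],s['gripper_force'],s['wrist_force'],s['torque'])
h=np.array([.53464,.19126,1.77308]);u=np.array([np.cos(h[2]),np.sin(h[2])])
m=h[:2]-u*.07
n=h[:2]-u*(.095+.02) # nose 20mm before sill end
t=n-u*(.15+.007); print('mouth',m,'tcp',t,delta([*t,s['tool_pos'][2]],tgt(h[2])))
E
```

```text
[ 0.52274769 -0.24028447  0.06353317] [-2.26511065e-02 -3.13916176e+00 -2.44636066e-03] 0.013589923179727974 40.003690123558044 [ 0.00552513 -0.15295281 -1.38361312] [-0.01787883  0.04289754 -0.04692885]
mouth [0.54870349 0.12268728] tcp [ 0.58928669 -0.07519401] (array([-6.4150e+01,  1.6603e+02,  1.0000e-01]), array([ 0.0018, -0.0022, -0.2167]))
```

Call:
servo_tool --pt "-10 25 0 0 0 -0.04 0" --pt "-25 65 0 0 0 -0.09 0" --pt "-40 105 0 0 0 -0.14 0" --pt "-55 145 0 0 0 -0.19 0" --pt "-62 160 0 0 0 -0.215 0" --pt "-64 166 0 0 0 -0.217 0" --pt "-64 166 0 0 0 -0.217 0" --pt "-64 166 0 0 0 -0.217 0"

```text
time_s: 4.9
tool_pos: [0.5895, -0.0771, 0.0646]
ee_rot: [0.316, -3.125, 0.001]
wrist_force: [-0.0, 0.4, -0.0]
opening: 0.0135
gripper_force: 40.0
```

```bash
python3 - <<'E'
from h import *
c=snap('wrist','w2');s=bot.read_state();print(s['tool_pos'],s['ee_rot'])
h=np.array([.53464,.19126,1.77308]);M=R.from_euler('z',h[2]).as_matrix()
L=np.array([[-95,62,8],[-95,-62,8],[-70,62,22],[-70,-62,22],[-42,62,22],[-42,-62,22],[-70,0,22],[-70,51,8],[-70,-51,8]])/1e3
print(pix(c,L@M.T+[*h[:2],0]).round(1))
cv2.imwrite('pics/w2b.png',cv2.resize(cv2.convertScaleAbs(c['frame'][60:330,180:540,::-1],alpha=1.0,beta=40),None,fx=2.2,fy=2.2,interpolation=cv2.INTER_CUBIC))
E
```

```text
[ 0.58953197 -0.0772639   0.06471979] [ 3.15049056e-01 -3.12488979e+00  5.48906118e-04]
[[512.9 154.1]
 [483.9 298.4]
 [556.2 157.2]
 [521.  306.1]
 [588.4 158.3]
 [550.4 304.8]
 [538.7 236.8]
 [539.4 169.1]
 [513.1 286.4]]
```

View pics/w2b.png

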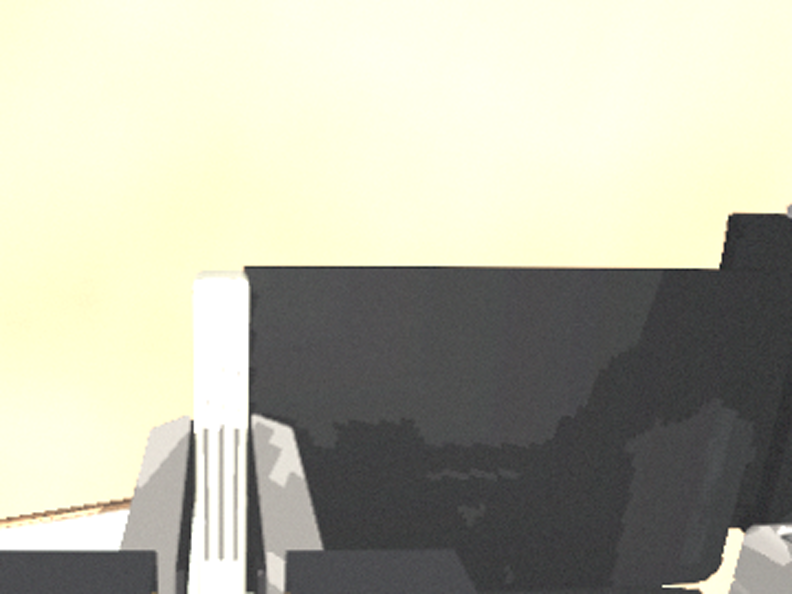

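```bash
python3 - <<'E'
from h import *
c=load('w2');g=c['frame'].max(2).astype(int)
s=bot.read_state();tp=s['tool_pos'];M0=R.from_rotvec(s['ee_rot']).as_matrix()
us=np.arange(300,500,20);E=[]
for u in us:
    col=g[100:220,u];i=np.flatnonzero(col<130)[0];E.append([u,100+i-1+(col[i-1]-130)/(col[i-1]-col[i])])
E=np.array(E);print(E.round(1).tolist())
P=world(c,E,tp[2]-.005); q=(P-tp)@M0*1e3;pf=np.polyfit(q[:,1],q[:,0],1);print('slide edge in tool x:',q.round(1)[:,0],'slope',pf)
h=np.array([.53464,.19126,1.77308]);Mh=R.from_euler('z',h[2]).as_matrix()
for uv in E[:0]:pass
for u in(515,520,525,530): 
    col=g[100:200,u];i=np.flatnonzero(col<130)[0];w=world(c,[[u,99.5+i]],.008)[0];print('side',u,100+i,((w-[*h[:2],0])@Mh*1e3).round(1))
for v in(165,170,175):
    row=g[v,480:540];i=np.flatnonzero(row<130)[0];w=world(c,[[479.5+i,v]],.008)[0];print('front',v,480+i,((w-[*h[:2],0])@Mh*1e3).round(1))
E
```

```text
[[300.0, 180.5], [320.0, 180.5], [340.0, 180.5], [360.0, 180.5], [380.0, 180.5], [400.0, 180.8], [420.0, 181.1], [440.0, 181.3], [460.0, 181.4], [480.0, 181.5]]
slide edge in tool x: [49.9 49.9 49.9 50.  50.  50.  49.9 49.9 49.9 50. ] slope [4.00741572e-04 4.99122528e+01]
side 515 157 [-92.9  60.2   8. ]
side 520 157 [-88.7  60.3   8. ]
side 525 157 [-84.5  60.4   8. ]
side 530 157 [-80.2  60.5   8. ]
front 165 510 [-96.2  53.7   8. ]
front 170 509 [-96.3  49.8   8. ]
front 175 508 [-96.4  45.9   8. ]
```

```bash
cat >> h.py <<'E'
H=np.array([.53464,.19126,1.77308]);MH=R.from_euler('z',H[2]).as_matrix()
def loc(P): return (np.atleast_2d(P)-[*H[:2],0])@MH*1e3
def glo(L): return MH@(np.array(L,float)/1e3)+[*H[:2],0]
E
python3 - <<'E'
from h import *
s=bot.read_state();print(loc(s['tool_pos']),delta(glo([-260,-2,14.5]),tgt(H[2])))
E
```

```text
[[-2.74076964e+02  1.75577855e-01  6.47197867e+01]] (array([-2.2 , 14.09, 50.21]), array([-0.0003, -0.0009, -0.0013]))
```

Call:
servo_tool --pt "-2 4 20 0 0 0 0" --pt "-2 8 35 0 0 0 0" --pt "-2.2 14 46 0 0 0 0" --pt "-2.2 14 49 0 0 0 0" --pt "-2.2 14 49 0 0 0 0" --pt "-2.2 14 49 0 0 0 0"

```text
time_s: 5.55
tool_pos: [0.5902, -0.0623, 0.0166]
ee_rot: [-0.317, 3.124, -0.001]
wrist_force: [0.3, 0.1, -1.4]
opening: 0.0137
gripper_force: 40.0
```

```bash
python3 - <<'E'
from h import *
c=snap('wrist','w3');s=bot.read_state();print(s['tool_pos'],s['ee_rot'],loc(s['tool_pos']))
d=snap('scene','s3')
a=cv2.resize(c['frame'][110:310,400:560,::-1],None,fx=2.9,fy=2.9,interpolation=cv2.INTER_CUBIC)
b=cv2.resize(d['frame'][160:280,190:310,::-1],(600-270+0,580),fx=0,fy=0)
b=cv2.resize(d['frame'][150:300,200:285,::-1],(329,580),interpolation=cv2.INTER_CUBIC)
cv2.imwrite('pics/m3.png',cv2.convertScaleAbs(np.hstack([a,b]),alpha=1.2,beta=40))
E
```

```text
[ 0.5902998  -0.06215452  0.01674568] [-3.17062927e-01  3.12379228e+00 -9.72654216e-04] [[-259.42991954   -3.61217174   16.74568036]]
```

View pics/m3.png

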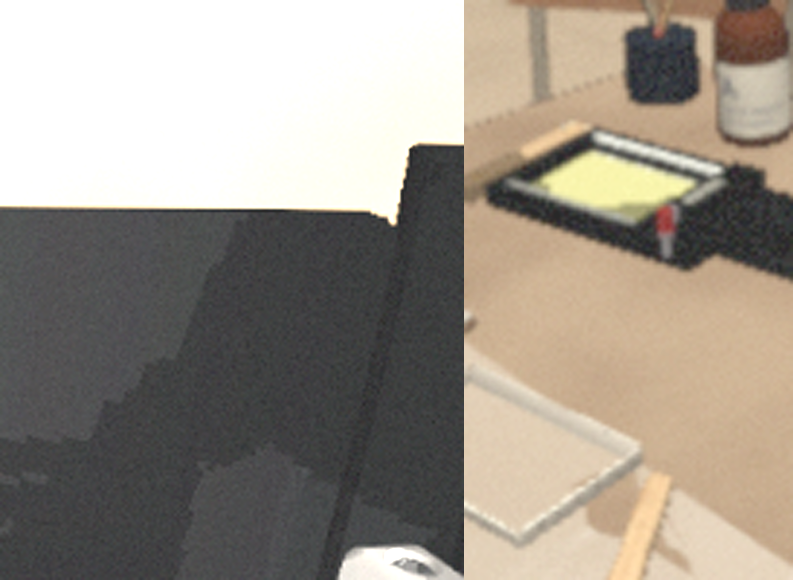

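```bash
python3 - <<'E'
from h import *
c=load('w3');g=c['frame'].max(2).astype(int);print(loc(c['pose'][:3,3]))
def edge(u,a,b):
    col=g[a:b,u];i=np.flatnonzero(col<130)[0];return a+i-1+(col[i-1]-130)/(col[i-1]-col[i])
print('slide',[(u,round(edge(u,130,230),1)) for u in(420,460,500,520)])
us=[544,548,552,556,559];e=[edge(u,130,230) for u in us];print('hold',np.round(e,1))
for z in(0,.008,.010,.012):
    print(z,'holder',loc(world(c,list(zip(us,e)),z))[:,:2].round(1).tolist(),'slide',loc(world(c,[[u,edge(u,130,230)] for u in(420,460,500,520)],z))[:,1].round(1))
for v in(164,168,172,176,180):
    row=g[v,500:560];i=np.flatnonzero(row<130)[0];print('front',v,500+i,loc(world(c,[[499.5+i,v]]*2,[0,.008]))[:,:2].round(1).tolist())
E
```

```text
[[-257.64893657   80.69287614  196.26716374]]
slide [(420, np.float64(181.1)), (460, np.float64(181.4)), (500, np.float64(181.6)), (520, np.float64(182.2))]
hold [159.1 159.2 159.4 159.4 159.5]
0 holder [[-88.1, 59.6], [-85.2, 59.6], [-82.3, 59.5], [-79.3, 59.6], [-77.1, 59.6]] slide [44.2 44.2 44.5 44.3]
0.008 holder [[-95.1, 60.4], [-92.2, 60.4], [-89.4, 60.4], [-86.6, 60.4], [-84.4, 60.5]] slide [45.7 45.7 45.9 45.7]
0.01 holder [[-96.8, 60.7], [-94.0, 60.6], [-91.2, 60.6], [-88.4, 60.6], [-86.3, 60.7]] slide [46.1 46.1 46.3 46.1]
0.012 holder [[-98.5, 60.9], [-95.8, 60.8], [-93.0, 60.8], [-90.2, 60.8], [-88.1, 60.9]] slide [46.4 46.5 46.7 46.5]
front 164 540 [[-90.7, 56.3], [-97.5, 57.3]]
front 168 540 [[-90.1, 53.7], [-96.9, 54.8]]
front 172 539 [[-90.3, 51.1], [-97.1, 52.3]]
front 176 538 [[-90.4, 48.5], [-97.2, 49.8]]
front 180 537 [[-90.5, 45.9], [-97.3, 47.3]]
```

Call:
servo_tool --pt "1.2 5 1 0 0 0 0" --pt "1.2 10 1.4 0 0 0 0" --pt "1.2 15 1.4 0 0 0 0" --pt "1.2 20 1.4 0 0 0 0" --pt "1.2 20 1.4 0 0 0 0" --pt "1.2 20 1.4 0 0 0 0"

```text
time_s: 6.25
tool_pos: [0.5842, -0.0418, 0.0147]
ee_rot: [-0.319, 3.125, 0.001]
wrist_force: [0.4, 0.5, -0.6]
opening: 0.0136
gripper_force: 40.0
```

```bash
python3 - <<'E'
from h import *
c=snap('wrist','w4');s=bot.read_state();print(s['tool_pos'],s['ee_rot'],loc(s['tool_pos']),s['wrist_force'],s['torque'])
g=c['frame'].max(2).astype(int)
def edge(u,a,b):
    col=g[a:b,u];i=np.flatnonzero(col<130)[0];return a+i-1+(col[i-1]-130)/(col[i-1]-col[i])
us=range(524,560,4);e=[edge(u,130,230) for u in us];print('hold',np.round(e,1))
print(loc(world(c,list(zip(us,e)),0))[:,:2].round(1).tolist());print(loc(world(c,[[u,edge(u,130,230)] for u in(420,460,500)],.01))[:,1].round(1))
cv2.imwrite('pics/w4b.png',cv2.resize(cv2.convertScaleAbs(c['frame'][100:320,340:560,::-1],alpha=2.5,beta=30),None,fx=2.7,fy=2.7,interpolation=cv2.INTER_CUBIC))
E
```

```text
[ 0.58430488 -0.04198565  0.01468581] [-3.18178527e-01  3.12535684e+00  5.03451448e-04] [[-238.46787077   -1.79155036   14.68581341]] [-0.14843406  0.66887756  1.47125532] [ 0.12515259 -0.06175935  0.04025807]
hold [162.3 162.4 162.4 162.5 162.5 162.5 157.6 156.  156.9]
[[-82.1, 59.2], [-79.3, 59.2], [-76.5, 59.3], [-73.7, 59.3], [-70.8, 59.4], [-67.9, 59.4], [-65.7, 62.6], [-63.1, 63.7], [-60.0, 63.2]]
[48.6 48.7 48.9]
```

View pics/w4b.png

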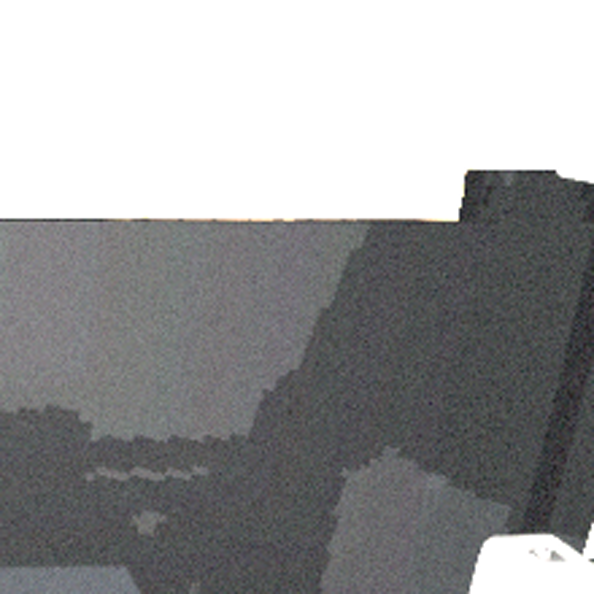

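Call:
servo_tool --pt "-0.9 0 0.5 0 0 0 0" --pt "-0.9 4 0.7 0 0 0 0" --pt "-0.9 8 0.7 0 0 0 0" --pt "-0.9 12 0.7 0 0 0 0" --pt "-0.9 16 0.7 0 0 0 0" --pt "-0.9 20 0.7 0 0 0 0" --pt "-0.9 24 0.7 0 0 0 0" --pt "-0.9 24 0.7 0 0 0 0"

```text
time_s: 7.1
tool_pos: [0.5789, -0.0173, 0.0131]
ee_rot: [0.318, -3.123, -0.003]
wrist_force: [0.2, 1.3, -1.5]
opening: 0.0137
gripper_force: 40.0
```

```bash
python3 - <<'E'
from h import *
c=snap('wrist','w5');s=bot.read_state();print(s['tool_pos'],s['ee_rot'],loc(s['tool_pos']),s['wrist_force']@MH,s['torque']@MH)
g=c['frame'].max(2).astype(int)
def edge(u,a,b):
    col=g[a:b,u];i=np.flatnonzero(col<130)[0];return a+i-1+(col[i-1]-130)/(col[i-1]-col[i])
us=range(490,532,4);e=[edge(u,130,230) for u in us];print('hold',np.round(e,1))
print(loc(world(c,list(zip(us,e)),0))[:,:2].round(1).tolist());print(loc(world(c,[[u,edge(u,130,230)] for u in(380,420,460)],.01))[:,1].round(1))
cv2.imwrite('pics/w5b.png',cv2.resize(cv2.convertScaleAbs(c['frame'][100:320,340:560,::-1],alpha=2.5,beta=30),None,fx=2.7,fy=2.7,interpolation=cv2.INTER_CUBIC))
E
```

```text
[ 0.57910907 -0.01767752  0.01315131] [ 3.18104174e-01 -3.12311648e+00 -2.10780641e-03] [[-213.61149863   -1.5853599    13.15131422]] [-0.42361639 -0.23320807 -1.10894079] [-0.03942767 -0.02864119  0.07816528]
hold [162.5 162.5 161.7 161.7 161.8 158.3 158.1 157.7 157.9 160.9 183.9]
[[-81.1, 59.2], [-78.4, 59.2], [-75.8, 59.8], [-73.1, 59.8], [-70.4, 59.8], [-68.1, 62.0], [-65.4, 62.2], [-62.7, 62.5], [-59.9, 62.5], [-56.7, 60.6], [-50.8, 46.0]]
[48.9 48.8 48.8]
```

Call:
servo_tool --pt "-0.5 4 0 0 0 0 0" --pt "-0.5 8 0 0 0 0 0" --pt "-0.5 12 0 0 0 0 0" --pt "-0.5 16 0 0 0 0 0" --pt "-0.5 20 0 0 0 0 0" --pt "-0.5 20 0 0 0 0 0"

```text
time_s: 7.75
tool_pos: [0.5775, 0.0001, 0.0142]
ee_rot: [-0.32, 3.124, -0.004]
wrist_force: [1.6, -4.8, -1.2]
opening: 0.0135
gripper_force: 40.0
```

Call:
servo_tool --pt "0 4 0 0 0 0 0" --pt "0 8 0 0 0 0 0" --pt "0 12 0 0 0 0 0" --pt "0 16 0 0 0 0 0" --pt "0 20 0 0 0 0 0" --pt "0 20 0 0 0 0 0"

```text
time_s: 8.35
tool_pos: [0.573, 0.02, 0.014]
ee_rot: [-0.319, 3.125, -0.003]
wrist_force: [1.4, -4.3, -1.7]
opening: 0.0135
gripper_force: 40.0
```

```bash
python3 - <<'E'
from h import *
c=snap('wrist','w6');s=bot.read_state();print(s['tool_pos'],s['ee_rot'],loc(s['tool_pos']),s['wrist_force']@MH,s['torque']@MH)
cv2.imwrite('pics/w6b.png',cv2.resize(cv2.convertScaleAbs(c['frame'][80:320,220:560,::-1],alpha=1.3,beta=30),None,fx=2.3,fy=2.3,interpolation=cv2.INTER_CUBIC))
E
```

```text
[0.57301453 0.02001749 0.01399732] [-3.19112551e-01  3.12491848e+00 -2.28347272e-03] [[-175.46063945   -3.18827279   13.9973185 ]] [-4.81061192 -0.29583296 -1.56756315] [0.03924697 1.03228336 0.04042805]
```

View pics/w6b.png

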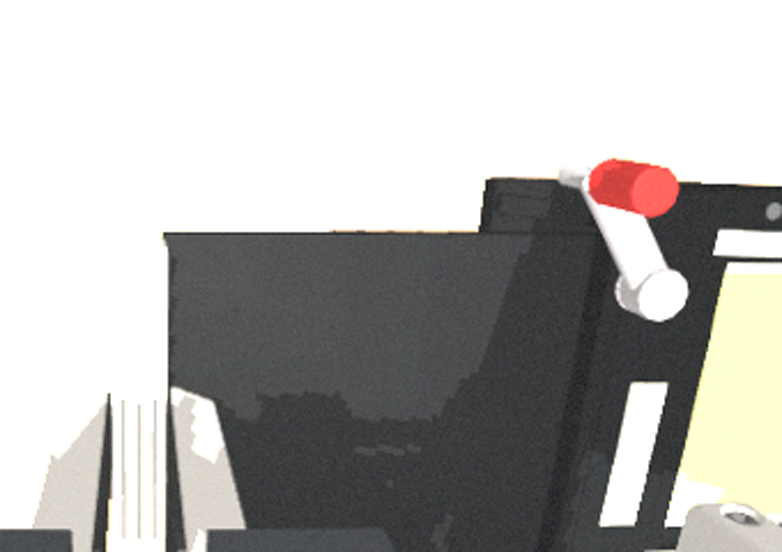

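Call:
servo_tool --pt "0 5 0 0 0 0 0" --pt "0 10 0 0 0 0 0" --pt "0 15 0 0 0 0 0" --pt "0 20 0 0 0 0 0" --pt "0 25 0 0 0 0 0" --pt "0 30 0 0 0 0 0" --pt "0 30 0 0 0 0 0"

```text
time_s: 9.1
tool_pos: [0.5659, 0.0499, 0.0136]
ee_rot: [0.319, -3.124, 0.001]
wrist_force: [-0.3, -5.1, -2.3]
opening: 0.0137
gripper_force: 40.0
```

```bash
python3 - <<'E'
from h import *
c=snap('wrist','w7');s=bot.read_state();print(loc(s['tool_pos']),s['wrist_force']@MH,s['torque']@MH)
for f in('w6','w7'):
    c=load(f);F=c['frame'].astype(int);m=(F[...,0]>150)&(F[...,1]<90);v,u=np.nonzero(m);print(f,u.mean(),v.mean(),loc(world(c,[[u.mean(),v.mean()]],.038)))
    g=F.max(2)
    for v in(162,166,170):
        i=np.flatnonzero(g[v,300:560]<130)[0];print(loc(world(c,[[299.5+i,v]],0))[0,:2].round(1))
E
```

```text
[[-144.74084072   -2.18071458   13.59994012]] [-3.75418177  0.96071899 -2.24875141] [0.23688283 0.78603234 0.11115812]
w6 499.4488017429194 161.2636165577342 [[-63.85079592  62.7003861   38.        ]]
[-81.8  57. ]
[-82.2  54.6]
[-82.5  52.1]
w7 431.4376996805112 157.59744408945687 [[-69.00745732  64.7678524   38.        ]]
[-81.7  57.7]
[-81.5  55.2]
[-81.9  52.8]
```

Call:
servo_tool --pt "0 5 0 0 0 0 0" --pt "0 10 0 0 0 0 0" --pt "0 15 0 0 0 0 0" --pt "0 20 0 0 0 0 0" --pt "0 25 0 0 0 0 0" --pt "0 30 0 0 0 0 0" --pt "0 35 0 0 0 0 0" --pt "0 38 0 0 0 0 0" --pt "0 38 0 0 0 0 0"

```text
time_s: 10.05
tool_pos: [0.558, 0.0871, 0.0135]
ee_rot: [0.318, -3.123, -0.0]
wrist_force: [-1.0, -3.8, -3.2]
opening: 0.0136
gripper_force: 40.0
```

```bash
python3 - <<'E'
from h import *
c=snap('wrist','w8');s=bot.read_state();print(loc(s['tool_pos']),s['wrist_force']@MH,s['torque']@MH)
cv2.imwrite('pics/w8b.png',cv2.resize(cv2.convertScaleAbs(c['frame'][80:320,220:560,::-1],alpha=1.3,beta=30),None,fx=2.3,fy=2.3,interpolation=cv2.INTER_CUBIC))
g=c['frame'].max(2).astype(int)
for v in(162,166,170):
        i=np.flatnonzero(g[v,250:560]<130)[0];print(loc(world(c,[[249.5+i,v]],0))[0,:2].round(1))
E
```

```text
[[-106.68839212   -2.01855024   13.50247118]] [-3.62334963  1.34640478 -2.14917577] [0.37338956 0.77781597 0.01144106]
[-81.9  57.7]
[-81.8  55.2]
[-81.8  52.8]
```

View pics/w8b.png

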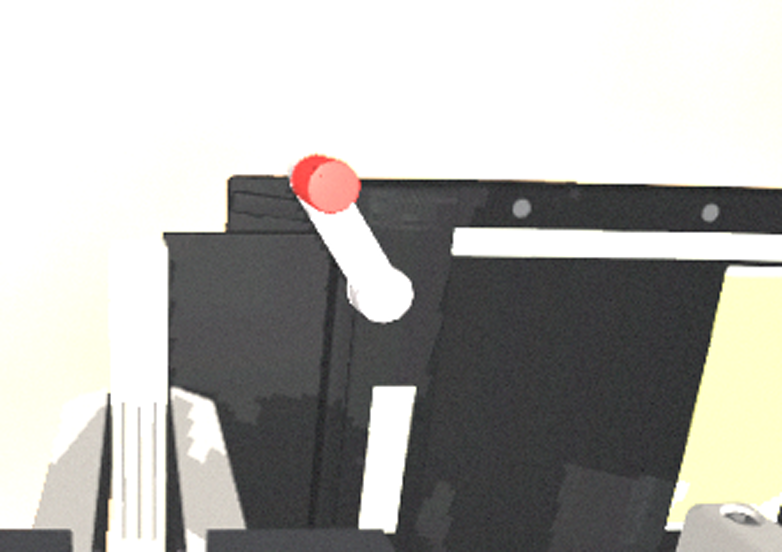

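Call:
servo_tool --pt "0 0 0 0 0 0 0.3" --pt "0 0 0 0 0 0 0.32" --pt "0 0 0 0 0 0 0.32" --pt "0 0 -12 0 0 0 0.32" --pt "0 0 -30 0 0 0 0.32" --pt "0 -15 -30 0 0 0 0" --pt "0 -28 -30 0 0 0 0" --pt "0 -28 -30 0 0 0 0" --pt "0 -28 -30 0 0 0 0" --pt "0 -28 -30 0 0 0 0"

```text
time_s: 11.1
tool_pos: [0.5642, 0.0597, 0.0433]
ee_rot: [0.317, -3.124, -0.001]
wrist_force: [0.4, -0.3, -0.4]
opening: 0.0001
gripper_force: 0.0
```

Call:
servo_tool --pt "0 0 10 0 0 0 0" --pt "0 0 20 0 0 0 0" --pt "0 0 28 0 0 0 0" --pt "0 0 30 0 0 0 0" --pt "0 0 30 0 0 0 0"

```text
time_s: 11.6
tool_pos: [0.5642, 0.06, 0.0131]
ee_rot: [0.318, -3.124, -0.0]
wrist_force: [-0.7, 0.9, 0.3]
opening: 0.0005
gripper_force: 0.0
```

```bash
python3 - <<'E'
from h import *
s=bot.read_state();print(loc(s['tool_pos']),s['wrist_force']@MH,s['opening'],s['ee_rot'])
E
```

```text
[[-134.54790015   -2.59099191   13.06560482]] [1.00184789 0.54866509 0.25645409] 0.0005156878700565725 [ 3.17830157e-01 -3.12397244e+00 -4.37894694e-04]
```

Call:
servo_tool --pt "0 5 0 0 0 0 0" --pt "0 10 0 0 0 0 0" --pt "0 15 0 0 0 0 0" --pt "0 20 0 0 0 0 0" --pt "0 25 0 0 0 0 0" --pt "0 30 0 0 0 0 0" --pt "0 35 0 0 0 0 0" --pt "0 40 0 0 0 0 0"

```text
time_s: 12.4
tool_pos: [0.5577, 0.0971, 0.0147]
ee_rot: [-0.321, 3.123, -0.007]
wrist_force: [0.6, -7.2, 1.2]
opening: 0.0009
gripper_force: 3.0
```

Call:
servo_tool --pt "0 2 0 0 0 0 0" --pt "0 4 0 0 0 0 0" --pt "0 4 0 0 0 0 0"

```text
time_s: 12.7
tool_pos: [0.5568, 0.1012, 0.0147]
ee_rot: [-0.321, 3.123, -0.006]
wrist_force: [1.1, -6.6, 0.5]
opening: 0.0009
gripper_force: 2.7
```

```bash
python3 - <<'E'
from h import *
c=snap('wrist','w9');s=bot.read_state();print(loc(s['tool_pos']),s['wrist_force']@MH)
cv2.imwrite('pics/w9b.png',cv2.resize(cv2.convertScaleAbs(c['frame'][80:320,180:520,::-1],alpha=1.3,beta=30),None,fx=2.3,fy=2.3,interpolation=cv2.INTER_CUBIC))
E
```

```text
[[-92.64890976  -3.62431506  14.6829082 ]] [-6.53017046 -0.57184974  1.69853526]
```

View pics/w9b.png

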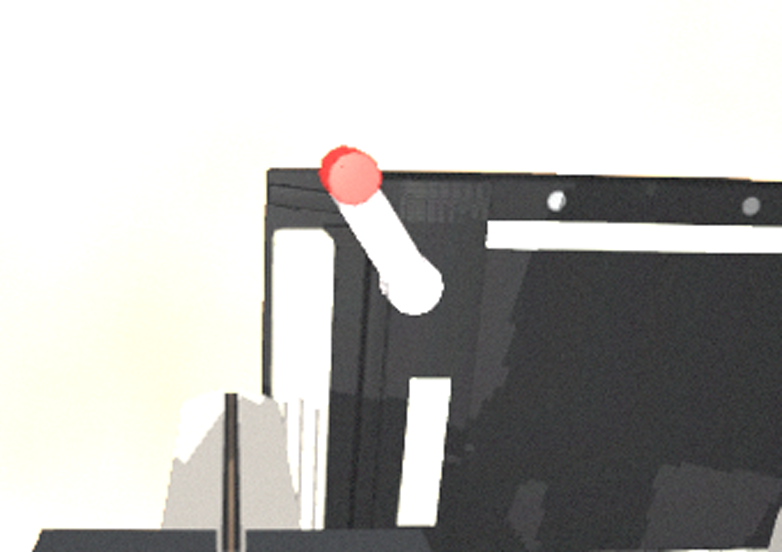

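Call:
servo_tool --pt "0 2 0 0 0 0 0" --pt "0 4 0 0 0 0 0" --pt "0 6 0 0 0 0 0" --pt "0 7 0 0 0 0 0"

```text
time_s: 13.15
tool_pos: [0.5554, 0.1078, 0.0147]
ee_rot: [-0.321, 3.123, -0.007]
wrist_force: [1.2, -7.2, 1.2]
opening: 0.0003
gripper_force: 3.1
```

Call:
servo_tool --pt "0 1 0 0 0 0 0" --pt "0 1 0 0 0 0 0"

```text
time_s: 13.35
tool_pos: [0.5552, 0.1087, 0.0147]
ee_rot: [-0.321, 3.123, -0.007]
wrist_force: [0.7, -7.5, 0.7]
opening: 0.0009
gripper_force: 3.0
```

Call:
servo_tool --pt "0 1 0 0 0 0 0" --pt "0 1 0 0 0 0 0"

```text
time_s: 13.55
tool_pos: [0.5551, 0.1089, 0.0147]
ee_rot: [-0.322, 3.123, -0.009]
wrist_force: [1.0, -10.1, 0.7]
opening: 0.0004
gripper_force: 3.8
```

Call:
servo_tool --pt "0 1 0 0 0 0 0" --pt "0 1 0 0 0 0 0"

```text
time_s: 13.75
tool_pos: [0.5549, 0.1093, 0.0147]
ee_rot: [-0.323, 3.123, -0.011]
wrist_force: [0.3, -11.4, 1.6]
opening: 0.0007
gripper_force: 4.3
```

```bash
python3 - <<'E'
from h import *
c=snap('wrist','w10');s=bot.read_state();print(loc(s['tool_pos']),s['wrist_force']@MH)
for f in('w9','w10'):
    c=load(f);g=c['frame'].max(2).astype(int);F=c['frame'].astype(int)
    for v in(195,205,212): print(f,v,g[v,280:360].tolist())
    m=(F[...,0]>150)&(F[...,1]<90);v,u=np.nonzero(m);print('knob',u.mean(),v.mean())
E
```

```text
[[-84.3888797   -3.3890837   14.68795364]] [-10.98329793   1.66130208   1.30404503]
w9 195 [240, 242, 241, 241, 242, 241, 242, 241, 242, 242, 241, 241, 242, 242, 198, 37, 44, 46, 135, 213, 254, 255, 255, 255, 255, 255, 255, 255, 255, 255, 255, 255, 255, 255, 255, 255, 255, 255, 255, 255, 255, 255, 255, 255, 241, 59, 35, 36, 41, 40, 40, 40, 43, 40, 39, 38, 42, 41, 29, 15, 15, 24, 67, 194, 248, 254, 255, 255, 255, 255, 255, 255, 255, 250, 232, 241, 254, 255, 255, 255]
w9 205 [241, 239, 240, 240, 241, 240, 240, 240, 241, 243, 242, 241, 242, 240, 197, 43, 45, 43, 139, 229, 255, 255, 255, 255, 255, 255, 255, 255, 255, 255, 255, 255, 255, 255, 255, 255, 255, 255, 255, 255, 255, 255, 255, 254, 223, 35, 33, 35, 39, 37, 42, 38, 38, 41, 42, 37, 40, 38, 25, 14, 18, 35, 44, 39, 42, 104, 214, 186, 161, 252, 255, 255, 255, 255, 255, 255, 255, 255, 255, 255]
w9 212 [240, 239, 239, 239, 240, 240, 240, 240, 240, 240, 241, 241, 241, 213, 103, 42, 45, 43, 135, 232, 255, 255, 255, 255, 255, 255, 255, 255, 255, 255, 255, 255, 255, 255, 255, 255, 255, 255, 255, 255, 255, 255, 255, 253, 176, 41, 38, 40, 40
[... 664 characters left out ...]
55, 255, 255, 255, 255, 255, 255, 255, 255, 255, 255, 255, 255, 255, 255, 255, 255, 255, 255, 255, 255, 255, 245, 92, 31, 44, 45, 43, 47, 207, 209, 229, 254, 255, 255, 255, 255, 255, 255, 255, 255, 255, 255, 255, 255, 255, 255, 255, 255, 255, 255, 255, 255, 255, 254, 165, 38, 34]
w10 212 [218, 112, 46, 45, 45, 46, 47, 45, 46, 44, 46, 49, 44, 45, 45, 45, 45, 46, 108, 184, 253, 255, 255, 255, 255, 255, 255, 255, 255, 255, 255, 255, 255, 255, 255, 255, 255, 255, 255, 255, 255, 255, 255, 255, 236, 30, 39, 43, 40, 41, 36, 37, 36, 29, 55, 229, 254, 255, 255, 255, 255, 255, 255, 255, 255, 255, 255, 255, 255, 255, 255, 255, 255, 253, 183, 53, 38, 40, 37, 35]
knob 311.4678899082569 152.19266055045873
```

Call:
servo_tool --pt "0 1.5 0 0 0 0 0" --pt "0 1.5 0 0 0 0 0" --pt "0 1.5 0 0 0 0 0"

```text
time_s: 14.1
tool_pos: [0.5545, 0.1095, 0.0147]
ee_rot: [-0.324, 3.124, -0.014]
wrist_force: [1.1, -13.8, 1.7]
opening: 0.0006
gripper_force: 5.5
```

```bash
python3 - <<'E'
from h import *
c=snap('wrist','w11');s=bot.read_state();print(loc(s['tool_pos']),s['wrist_force']@MH)
c=load('w11');g=c['frame'].max(2).astype(int);F=c['frame'].astype(int)
for v in(205,212,218): print(v,g[v,278:300].tolist(),g[v,320:335].tolist())
m=(F[...,0]>150)&(F[...,1]<90);v,u=np.nonzero(m);print('knob',u.mean(),v.mean())
E
```

```text
[[-84.04102322  -3.04891902  14.66351287]] [-14.11218082   2.61858618   1.11607836]
205 [242, 241, 207, 67, 49, 46, 44, 49, 47, 46, 49, 48, 47, 46, 47, 47, 46, 49, 44, 45, 64, 144] [255, 255, 255, 255, 253, 177, 38, 44, 41, 42, 147, 172, 155, 248, 255]
212 [242, 241, 207, 75, 43, 46, 43, 46, 49, 48, 50, 45, 46, 45, 49, 49, 43, 50, 45, 48, 81, 159] [255, 255, 255, 255, 244, 52, 38, 43, 41, 37, 38, 40, 37, 28, 121]
218 [240, 240, 199, 41, 43, 49, 45, 46, 48, 44, 46, 43, 45, 48, 44, 45, 47, 47, 43, 47, 109, 185] [241, 255, 255, 255, 230, 38, 44, 42, 41, 39, 36, 32, 39, 27, 27]
knob 311.1782178217822 152.14851485148515
```

```bash
python3 - <<'E'
from h import *
from scipy.optimize import least_squares
obs=[]
for f in('w7','w8','w9','w11'):
    c=load(f);F=c['frame'].astype(int);m=(F[...,0]>150)&(F[...,1]<90);m[:,:200]=0;v,u=np.nonzero(m);obs.append((c,np.array([u.mean(),v.mean()])));print(f,u.mean().round(1),v.mean().round(1),m.sum())
for S in(obs,obs[1:]):
    r=least_squares(lambda P:np.concatenate([pix(c,P)[0]-o for c,o in S]),[.5,.12,.04]);print('knob',r.x,loc(r.x),r.fun.round(1))
c=load('w11')
for z in(.038,.042,.0465): print(z,loc(world(c,[obs[-1][1]],z)))
print('bar rear,front',loc(world(c,[[298.5,205],[325,205]],.023)))
# holder +y side edge slope & sill corner
g=c['frame'].max(2).astype(int)
E=[]
for u in(340,370,400,430,460,490,520,550):
    i=np.flatnonzero(g[110:200,u]<130)[0];E.append([u,109.5+i])
print(loc(world(c,E,0))[:,:2].round(1).tolist())
for v in(165,180,195,210):
    i=np.flatnonzero(g[v,260:420]<130)[0];print(loc(world(c,[[259.5+i,v]],0))[0,:2].round(1))
E
```

```text
w7 431.4 157.6 313
w8 355.5 157.2 197
w9 326.6 151.7 118
w11 311.2 152.1 101
knob [0.48457148 0.11186908 0.03487147] [[-67.71304724  64.99783152  34.87146952]] [-0.2 -1.1  0.4 -1.1  0.9  0.9 -1.   1.4]
knob [0.48464546 0.11240825 0.03121218] [[-67.19973978  64.8170365   31.21217878]] [-0.3 -1.5  0.9  0.5 -0.6  1. ]
0.038 [[-67.49222701  65.97962077  38.        ]]
0.042 [[-67.84102971  66.36093075  42.        ]]
0.0465 [[-68.23343275  66.78990447  46.5       ]]
bar rear,front [[-72.30050571  35.56172995  23.        ]
 [-57.6170069   35.67810383  23.        ]]
[[-46.8, 61.7], [-28.5, 60.8], [-10.2, 61.0], [8.5, 60.8], [27.6, 60.5], [47.2, 60.4], [67.5, 60.3], [88.7, 59.7]]
[-81.9  54.5]
[-81.9  45.3]
[-82.5  35.8]
[-82.4  26.1]
```

Call:
servo_tool --pt "0 -3 0 0 0 0 0" --pt "0 -10 0 0 0 0 0" --pt "0 -12 -30 0 0 0 0" --pt "0 -12 -70 0 0 0 0.3" --pt "0 -12 -70 0 0 0 0.4" --pt "0 -12 -70 0 0 0 0.4"

```text
time_s: 14.75
tool_pos: [0.5566, 0.1029, 0.0849]
ee_rot: [-0.318, 3.123, 0.001]
wrist_force: [-0.4, -0.7, -0.6]
opening: 0.0212
gripper_force: 0.0
```

```bash
python3 - <<'E'
from h import *
c=snap('wrist','w12');s=bot.read_state();print(loc(s['tool_pos']),s['opening'],s['ee_rot'])
F=c['frame'].astype(int);m=(F[...,0]>150)&(F[...,1]<90);v,u=np.nonzero(m);print(u.mean(),v.mean(),m.sum())
for z in(.038,.042,.0465): print(z,loc(world(c,[[u.mean(),v.mean()]],z)))
E
```

```text
[[-90.89547083  -2.63532932  83.69601393]] 0.02533299965639435 [ 3.17920185e-01 -3.12523332e+00 -7.66199061e-04]
314.1352657004831 144.03864734299518 207
0.038 [[-65.69614102  64.02855937  38.        ]]
0.042 [[-66.11401046  64.32226258  42.        ]]
0.0465 [[-66.58411359  64.6526787   46.5       ]]
```

```bash
python3 - <<'E'
from h import *
from scipy.optimize import least_squares
obs=[]
for f in('w8','w9','w11','w12'):
    c=load(f);F=c['frame'].astype(int);m=((F[...,0]-F[...,1]>70)&(F[...,0]-F[...,2]>60)).astype('uint8');m[:100]=0;m[240:]=0
    n,l,st,ce=cv2.connectedComponentsWithStats(m);i=1+st[1:,4].argmax();o=ce[i]
    obs.append((c,o));print(f,st[i],o.round(1),loc(world(c,[o],.040)))
r=least_squares(lambda P:np.concatenate([pix(c,P)[0]-o for c,o in obs]),[.5,.12,.04]);print('knob',r.x,loc(r.x),r.fun.round(1))
E
```

```text
w8 [346 147  31  26 592] [361.3 159.2] [[-66.21065109  64.04481093  40.        ]]
w9 [319 143  27  26 532] [331.9 155.8] [[-66.30012343  63.97562345  40.        ]]
w11 [302 144  26  26 499] [314.6 156.4] [[-65.98523085  64.16297766  40.        ]]
w12 [305 136  19  17 235] [314. 144.] [[-65.98835184  64.23311268  40.        ]]
knob [0.48523616 0.11380969 0.03877508] [[-65.94555329  63.95681451  38.77508381]] [-0.1 -0.1  0.3 -0.2 -0.2  0.2 -0.1  0.3]
```

Call:
servo_tool --pt "30 12 0 0 0 0 0.4" --pt "60 24 0 0 0 0 0.4" --pt "66.5 25 0 0 0 0 0.4" --pt "66.5 25 0 0 0 0 0.4" --pt "66.5 25 0 0 0 0 0.4"

```text
time_s: 15.3
tool_pos: [0.487, 0.1135, 0.0836]
ee_rot: [-0.318, 3.124, -0.0]
wrist_force: [0.4, -0.6, 0.5]
opening: 0.0376
gripper_force: 0.0
```

```bash
python3 - <<'E'
from h import *
s=bot.read_state();print(s['opening'],delta(glo([-66,64,34]),tgt(H[2])))
E
```

```text
0.03764340386042984 (array([ 1.78,  0.59, 49.59]), array([-0.0001,  0.001 ,  0.0003]))
```

Call:
servo_tool --pt "1.8 0.6 20 0 0 0 0.4" --pt "1.8 0.6 40 0 0 0 0.4" --pt "1.8 0.6 48 0 0 0 0.4" --pt "1.8 0.6 49 0 0 0 0.2" --pt "1.8 0.6 49 0 0 0 0" --pt "1.8 0.6 49 0 0 0 0" --pt "1.8 0.6 49 0 0 0 0" --pt "1.8 0.6 49 0 0 0 0" --newtons 6

```text
time_s: 16.1
tool_pos: [0.4841, 0.1132, 0.0355]
ee_rot: [-0.319, 3.125, -0.002]
wrist_force: [-0.8, -3.2, 1.2]
opening: 0.0101
gripper_force: 6.0
```

```bash
python3 - <<'E'
from h import *
s=bot.read_state();p=loc(s['tool_pos'])[0];print(p,s['opening'],s['gripper_force'],s['wrist_force']@MH)
k=np.array([-66,64.]);
pv=np.array([-48.6,36.3]);a0=np.arctan2(-(p[0]-pv[0]),p[1]-pv[1]);rr=np.hypot(*(p[:2]-pv));print(a0,rr)
for a in np.arange(a0,1.62,.1).tolist()+[1.6]:
    t=pv+32*np.array([-np.sin(a),np.cos(a)]);print(round(a,2),'tool x %.1f y %.1f'%(t[1]-p[1],t[0]-p[0]))
E
```

```text
[-66.34217197  65.22398876  35.54108513] 0.010105638592293567 6.000363975763321 [-2.93831157  1.36886284  1.20747369]
0.5502191777816179 33.93201721310713
0.55 tool x -1.6 y 1.0
0.65 tool x -3.5 y -1.6
0.75 tool x -5.5 y -4.1
0.85 tool x -7.8 y -6.3
0.95 tool x -10.3 y -8.3
1.05 tool x -13.0 y -10.0
1.15 tool x -15.9 y -11.5
1.25 tool x -18.8 y -12.6
1.35 tool x -21.9 y -13.5
1.45 tool x -25.1 y -14.0
1.55 tool x -28.3 y -14.3
1.6 tool x -29.9 y -14.2
```

Call:
servo_tool --pt "-2.5 -2 0 0 0 0 0" --pt "-4.5 -4.5 0 0 0 0 0" --pt "-7 -7 0 0 0 0 0" --pt "-9.5 -9 0 0 0 0 0" --pt "-12.5 -11 0 0 0 0 0" --pt "-12.5 -11 0 0 0 0 0"

```text
time_s: 16.7
tool_pos: [0.4987, 0.1052, 0.0354]
ee_rot: [-0.318, 3.125, -0.0]
wrist_force: [-1.0, -2.1, 5.9]
opening: 0.0108
gripper_force: 6.0
```

Call:
servo_tool --pt "-3 -1.5 0 0 0 0 0" --pt "-6 -2.5 0 0 0 0 0" --pt "-9 -3.5 0 0 0 0 0" --pt "-12.5 -4 0 0 0 0 0" --pt "-15.5 -4.2 0 0 0 0 0" --pt "-15.5 -4.2 0 0 0 0 0"

```text
time_s: 17.3
tool_pos: [0.5157, 0.1039, 0.0354]
ee_rot: [-0.319, 3.123, -0.002]
wrist_force: [-1.0, -4.9, 5.0]
opening: 0.0105
gripper_force: 6.0
```

```bash
python3 - <<'E'
from h import *
s=bot.read_state();p=loc(s['tool_pos'])[0];print(p,s['opening'],s['gripper_force'],s['wrist_force']@MH)
E
```

```text
[-81.80820715  36.11695049  35.40186639] 0.010503554167948105 6.000719368457794 [-4.57820411  1.97272088  4.98271145]
```

Call:
servo_tool --pt "0 0 0 0 0 0 0.25" --pt "0 0 0 0 0 0 0.35" --pt "0 0 0 0 0 0 0.35" --pt "0 0 -20 0 0 0 0.35" --pt "0 0 -50 0 0 0 0.35" --pt "-30 -20 -60 0 0 0 0.35" --pt "-40 -20 -60 0 0 0 0.35" --pt "-40 -20 -60 0 0 0 0.35" --pt "-40 -20 -60 0 0 0 0.35"

```text
time_s: 18.2
tool_pos: [0.5557, 0.0935, 0.0935]
ee_rot: [0.317, -3.122, -0.001]
wrist_force: [-0.5, -0.3, -0.2]
opening: 0.0329
gripper_force: 0.0
```

```bash
python3 - <<'E'
from h import *
c=snap('wrist','w13');s=bot.read_state();print(loc(s['tool_pos']),s['wrist_force'])
F=c['frame'].astype(int);m=((F[...,0]-F[...,1]>70)&(F[...,0]-F[...,2]>60)).astype('uint8');m[:100]=0;m[260:]=0
n,l,st,ce=cv2.connectedComponentsWithStats(m);i=1+st[1:,4].argmax();o=ce[i];print(st[i],o)
k=loc(world(c,[o],.040))[0];print('knob',k,'angle',np.arctan2(-(k[0]+48.6),k[1]-36.3))
g=F.max(2)
def rows(f):
    c=load(f);return c
# white bar extent: compare bar front with mouth, rows across +y end of bar
b=pix(c,[glo([-71.4,30,23]),glo([-57.4,30,23]),glo([-82.2,30,8]),glo([-71.4,47,23]),glo([-57.4,47,23])]);print(b.round(1))
for u,v in b[[0,3]]:
    v=int(v)+2; print(v,g[v,int(u)-14:int(u)+28].tolist())
print(loc(world(c,[[0,0]],0)))
E
```

```text
[[-100.02310209   -0.67183228   93.54297336]] [-1.42296389 -0.76605867 -0.38231266]
[298 171  16  18 220] [304.72272727 179.57727273]
knob [-80.21167562  40.78839674  40.        ] angle 1.4297536739360246
[[313.9 189.2]
 [331.3 189.3]
 [299.2 185.6]
 [314.5 168. ]
 [332.3 168. ]]
191 [51, 39, 34, 38, 35, 31, 33, 33, 37, 36, 37, 38, 39, 109, 171, 248, 255, 254, 246, 253, 255, 255, 254, 244, 253, 255, 255, 254, 244, 253, 254, 238, 104, 29, 34, 30, 28, 28, 22, 25, 27, 32]
169 [30, 40, 41, 43, 41, 39, 40, 39, 39, 41, 36, 38, 47, 121, 186, 250, 255, 255, 255, 255, 255, 255, 255, 255, 255, 255, 255, 255, 255, 255, 254, 242, 135, 32, 36, 37, 30, 30, 15, 26, 28, 29]
[[-328.1853716   185.41348392    0.        ]]
```

```bash
python3 - <<'E'
from h import *
for f,vs,a,b in(('w8',(235,250,265),285,400),('w9',(235,250,262),290,385),('w11',(235,250,262),290,370),('w13',(200,206,212,220,230),295,385)):
    g=load(f)['frame'].max(2)
    for v in vs: print(f,v,a,' '.join(map(str,g[v,a:b])))
E
```

```text
w8 235 285 255 252 224 249 255 255 254 210 34 34 43 45 41 44 39 41 40 41 40 39 38 39 43 39 42 41 43 41 39 40 40 36 39 41 42 44 41 43 40 42 37 39 36 43 43 46 39 43 43 42 42 41 41 38 38 40 44 41 40 40 43 40 43 42 41 39 37 39 41 43 42 42 39 39 32 18 13 16 19 33 36 36 29 31 31 32 31 24 32 30 35 33 36 32 28 36 30 30 32 35 33 33 32 32 32 32 34 35 34 32 33 34 29 31 33
w8 250 285 255 252 226 252 255 255 253 182 41 138 187 188 191 190 174 141 112 94 60 31 29 29 24 28 27 31 34 33 31 34 31 41 38 38 40 40 41 36 39 36 35 39 41 37 40 37 44 34 36 36 40 35 39 39 35 37 37 40 37 37 38 39 41 34 39 38 35 38 37 40 37 41 37 28 15 15 17 25 34 37 34 33 33 33 32 19 29 32 34 35 36 37 31 31 32 33 37 219 255 255 255 255 255 255 255 255 255 255 255 255 255 255 255 255 255
w8 265 285 227 155 139 213 243 234 183 67 25 28 73 124 141 143 139 142 146 142 172 188 192 191 187 191 190 192 188 190 190 189 132 34 29 29 24 28 29 27 22 24 28 24 27 25 25 27 23 26 20 29 23 25 23 24 28 26 25 26 24 25 25 25 25 27 24 23 20 23 22 25 26 24 15 15 15 15 21 21 23 24 22 26 22 21 13 20 29 18 27 27 22 29 37 32 33 107 253 255 251 245 251
[... 2807 characters left out ...]
9 22 29 27 26 27 29 28 27 28 30 32 30 30 32 25 33 28 28 25 26 12 22
w13 220 295 211 212 177 86 32 30 32 36 31 31 33 31 29 30 31 45 112 183 249 255 252 206 251 255 255 252 221 253 255 255 251 210 252 254 212 31 32 29 29 29 26 24 29 29 25 33 34 29 26 253 255 255 255 255 255 255 255 255 255 255 255 211 52 27 28 32 25 22 22 29 29 27 29 28 27 28 29 28 27 24 29 27 23 16 17 17 16 20 19 21
w13 230 295 214 212 159 41 33 26 34 30 30 32 30 34 29 32 33 64 123 231 254 253 236 225 253 255 254 239 223 253 255 253 222 239 252 233 87 25 31 28 23 20 20 27 33 26 31 28 30 29 209 254 255 255 255 255 255 255 255 255 255 255 233 83 28 24 30 28 25 11 26 31 29 29 28 25 29 29 29 31 28 24 16 20 21 20 21 20 16 17 17 18
```

```bash
python3 - <<'E'
from h import *
for f,v,s1,l2,lab,bf in(('w8',250,360.5,371.2,382.7,292.4),('w9',250,337.5,347.5,359.5,322.7),('w11',250,None,333.7,345,324.7),('w13',230,None,335.5,344.6,330.7),('w13',220,None,336.8,345.5,330.8)):
    c=load(f)
    if s1:print(f,'strip@12,13.6',loc(world(c,[[s1,v]]*2,[.012,.0136]))[:,0].round(1),end=' ')
    print(f,'line2@22',loc(world(c,[[l2,v]],.022))[0,:2].round(1),'lab@22',loc(world(c,[[lab,v]],.022))[0,0].round(1),'barfront@23',loc(world(c,[[bf,v]],.023))[0,0].round(1))
E
```

```text
w8 strip@12,13.6 [-55.6 -56. ] w8 line2@22 [-52.    9.7] lab@22 -45.3 barfront@23 -97.9
w9 strip@12,13.6 [-55.6 -55.9] w9 line2@22 [-51.7   7.7] lab@22 -44.6 barfront@23 -66.3
w11 line2@22 [-51.2   8.4] lab@22 -44.6 barfront@23 -56.6
w13 line2@22 [-52.2  -4.8] lab@22 -44.5 barfront@23 -56.3
w13 line2@22 [-51.5   4. ] lab@22 -44.3 barfront@23 -56.7
```

Call:
servo_tool --pt "30 10 0 0 0 0 0" --pt "60 19 0 0 0 0 0" --pt "66 19.5 0 0 0 0 0" --pt "66 19.5 25 0 0 0 0" --pt "66 19.5 50 0 0 0 0" --pt "66 19.5 58 0 0 0 0" --pt "66 19.5 58 0 0 0 0"

```text
time_s: 18.95
tool_pos: [0.488, 0.0988, 0.0357]
ee_rot: [0.318, -3.122, -0.0]
wrist_force: [0.2, 0.2, 0.2]
opening: 0.0007
gripper_force: 0.0
```

```bash
python3 - <<'E'
from h import *
s=bot.read_state();print(loc(s['tool_pos']),s['opening'],s['wrist_force']@MH,delta(glo([-80.5,49.3,35]),tgt(H[2])))
E
```

```text
[[-81.21815684  64.25400262  35.74173929]] 0.0006527077949889152 [ 0.18070592 -0.28233112  0.18799614] (array([-14.96,   0.71,   0.7 ]), array([ 0.0005, -0.003 ,  0.0004]))
```

Call:
servo_tool --pt "-4 0.7 0 0 0 0 0" --pt "-8 0.7 0 0 0 0 0" --pt "-11 0.7 0 0 0 0 0" --pt "-13 0.7 0 0 0 0 0" --pt "-15 0.7 0 0 0 0 0" --pt "-15 0.7 0 0 0 0 0" --pt "-15 0.7 0 0 0 0 0"

```text
time_s: 19.65
tool_pos: [0.5022, 0.1019, 0.037]
ee_rot: [0.318, -3.123, 0.001]
wrist_force: [-4.3, -2.9, 3.6]
opening: 0.0005
gripper_force: 2.5
```

```bash
python3 - <<'E'
from h import *
s=bot.read_state();print(loc(s['tool_pos']),s['opening'],s['wrist_force']@MH)
E
```

```text
[[-81.042773    49.75136905  37.00429173]] 0.00048079429027327866 [-2.03272251  4.75812441  3.5819673 ]
```

Call:
servo_tool --pt "8 0 0 0 0 0 0" --pt "12 0 0 0 0 0 0" --pt "12 0 -30 0 0 0 0" --pt "0 -5 -60 0 0 0 0" --pt "-40 -15 -60 0 0 0 0.3" --pt "-52 -20 -60 0 0 0 0.3" --pt "-52 -20 -60 0 0 0 0.3" --pt "-52 -20 -60 0 0 0 0.3"

```text
time_s: 20.45
tool_pos: [0.5569, 0.0935, 0.096]
ee_rot: [0.317, -3.123, -0.001]
wrist_force: [0.1, -0.5, -0.2]
opening: 0.0269
gripper_force: 0.0
```

```bash
python3 - <<'E'
from h import *
c=snap('wrist','w14');s=bot.read_state();print(loc(s['tool_pos']),s['wrist_force'])
F=c['frame'].astype(int);m=((F[...,0]-F[...,1]>70)&(F[...,0]-F[...,2]>60)).astype('uint8');m[:100]=0;m[260:]=0
n,l,st,ce=cv2.connectedComponentsWithStats(m);i=1+st[1:,4].argmax();o=ce[i];print(st[i],o)
k=loc(world(c,[o],.040))[0];print('knob',k,'angle',np.arctan2(-(k[0]+48.6),k[1]-36.8))
g=F.max(2)
for v in(205,215,225):print(v,g[v,295:365].tolist())
# bystanders unchanged? compare top images
t=snap('top','top1');a=load('top0')['frame'].astype(int);d=np.abs(t['frame'].astype(int)-a).max(2)
b=(cv2.medianBlur((d>60).astype('uint8'),3));n,l,st,ce=cv2.connectedComponentsWithStats(b);print([x.tolist() for x in st[1:] if x[4]>12])
E
```

```text
[[-100.13036431   -1.74539532   95.98474634]] [-0.86720949 -0.23703421 -0.36359211]
[297 176  16  18 218] [304.55045872 184.67431193]
knob [-80.24647339  35.28871266  40.        ] angle 1.6185153893942827
205 [197, 198, 195, 148, 25, 29, 30, 27, 31, 32, 31, 35, 31, 35, 34, 32, 78, 126, 233, 253, 252, 231, 207, 251, 255, 253, 234, 214, 251, 255, 249, 205, 234, 250, 231, 96, 23, 31, 27, 21, 24, 21, 27, 28, 29, 30, 28, 28, 21, 24, 23, 26, 28, 27, 27, 28, 30, 27, 28, 27, 25, 22, 29, 31, 30, 21, 24, 26, 24, 24]
215 [196, 198, 196, 147, 30, 31, 30, 27, 32, 28, 29, 31, 32, 32, 29, 29, 98, 146, 240, 254, 248, 195, 249, 255, 255, 250, 198, 249, 255, 255, 247, 194, 248, 253, 198, 29, 29, 25, 23, 24, 19, 20, 26, 32, 28, 28, 29, 28, 26, 250, 255, 255, 255, 255, 255, 255, 255, 255, 255, 255, 255, 195, 42, 24, 22, 23, 28, 21, 20, 27]
225 [196, 198, 150, 43, 30, 32, 33, 29, 30, 30, 27, 30, 31, 31, 30, 55, 112, 217, 252, 254, 249, 203, 250, 255, 253, 230, 203, 251, 255, 250, 206, 200, 242, 224, 81, 25, 26, 23, 25, 20, 19, 26, 24, 27, 25, 24, 26, 26, 221, 254, 255, 255, 255, 255, 255, 255, 255, 255, 255, 255, 200, 49, 26, 21, 25, 23, 21, 14, 20, 25]
[[185, 143, 70, 38, 1638], [256, 144, 11, 28, 261], [254, 169, 36, 32, 671], [175, 184, 73, 64, 2334], [324, 198, 63, 37, 2315], [252, 200, 5, 5, 15], [240, 207, 17, 25, 180], [256, 242, 17, 13, 145], [184, 246, 17, 13, 128], [179, 275, 10, 27, 229], [260, 275, 8, 13, 77], [168, 285, 98, 135, 3236], [258, 301, 5, 7, 15], [261, 311, 4, 74, 212], [0, 344, 68, 66, 1689], [0, 365, 11, 24, 156], [12, 373, 7, 5, 20], [284, 383, 26, 8, 135], [317, 401, 3, 6, 13], [318, 409, 11, 9, 42], [293, 416, 7, 4, 14]]
```

```bash
python3 -c "
from bench import bot
print(bot.sign_off())"
```

```text
the job is handed in; nothing more can be done
None
```

I handed the job in after about 20 s of robot time: the dark slide is fully home to within about 1 mm by camera measurement, the latch is swung behind the white bar at about 1.6 rad, and the arm is lifted clear. I did not check the bystanders afterwards, because the arm blocked part of the final overhead view.

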